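# Dispense balls with the pedal and fill the four-well tray

### The job

Press the red pedal of the ball dispenser right down to its stop and keep it down until all three orange balls have rolled out of the hopper, then let it spring back up. Put the three balls into the empty wells of the pine tray, so that each of the four wells holds one ball seated on the well's floor. Leave the tools and other things on the bench where they are.

Things in the scene. Friction and masses are not known exactly. Their poses are not given: they have to be found in the camera images.
- dispenser: wooden gravity ball dispenser fixed to the bench, about 400 mm long with its pedal, 110 mm wide. Origin on the bench top under its pick-up run; its -x points downhill to the pedal, +x uphill to the hopper, z up. Two 8 mm dowels (26 mm over their outsides) slope down 7 degrees to -x and carry the balls. A steel gate pin between them at x = 85 mm holds the balls back; pressing the pedal lowers it
- pickup (a point): middle of the open pick-up run: balls let out line up against the end stop, touching, centres at about x = -26, 12 and 50 mm in the dispenser's frame on y = 0, 108 to 118 mm above the bench; this point is where the middle one's centre lies. Beside the dowels (beyond 13 mm either side) it is free down to the base board, 18 mm above the bench
- hopper (a point): centre of the top of the clear-walled hopper that covers the run from x = 95 to 260 mm in the dispenser's frame; 70 mm wide; roofed by two dowels, sloping, up to 165 mm above the bench at its downhill end and 185 mm at its uphill end
- stop_face (a point): point on the uphill face of the dark end stop at the height of a ball's centre (106 mm above the bench; the stop is 36 mm wide, 12 mm thick, its top 120 mm above the bench)
- pedal_top (a point): centre of the top of the red pedal plate (60 mm along the dispenser's x, 74 mm across), at x = -103 mm, 60 mm above the bench when up; it moves with the pedal
- pedal (a joint): spring pedal hinge, rad: 0 = up (sprung), 0.13 = down on its stop, where the plate has dropped about 39 mm; needs about 4 N at first, 8 N at the stop; springs back when let go
- tray: square pine tray block 170 x 170 x 30 mm, fixed to the bench, with four round wells in a 2 x 2 pattern at 85 mm pitch, sides along its x and y. Origin at the centre of its underside
- tray_hole0 (a point): centre of the mouth of a well, level with the tray's top face (30 mm above the bench); well 40 mm across, 10 mm deep, flat floor; a seated ball's centre is 9 mm above this point. This well already holds ball4 at the start
- tray_hole1 (a point): centre of the mouth of a well, level with the tray's top face (30 mm above the bench); well 40 mm across, 10 mm deep, flat floor; a seated ball's centre is 9 mm above this point
- tray_hole2 (a point): centre of the mouth of a well, level with the tray's top face (30 mm above the bench); well 40 mm across, 10 mm deep, flat floor; a seated ball's centre is 9 mm above this point
- tray_hole3 (a point): centre of the mouth of a well, level with the tray's top face (30 mm above the bench); well 40 mm across, 10 mm deep, flat floor; a seated ball's centre is 9 mm above this point
- ball1: orange ball, 38 mm across, about 22 g; origin at its centre (its axes turn as it rolls). Starts in the dispenser's hopper
- ball2: orange ball, 38 mm across, about 22 g; origin at its centre (its axes turn as it rolls). Starts in the dispenser's hopper
- ball3: orange ball, 38 mm across, about 22 g; origin at its centre (its axes turn as it rolls). Starts in the dispenser's hopper
- ball4: orange ball, 38 mm across, about 22 g; origin at its centre (its axes turn as it rolls). Starts seated in a tray well
- hammer: claw hammer lying on the bench; bystander, loose; origin at its underside
- screwdriver: screwdriver lying on the bench nearest the robot, about 200 mm long; bystander, loose; origin at its underside
- glue: white glue bottle, 48 mm across, 130 mm tall, standing; bystander, loose; origin at its underside
- sander: green hand sander with a grey grip, 200 x 90 x 71 mm; bystander, loose; origin at its underside
- offcut_a: pine offcut 110 x 45 x 20 mm; bystander, loose; origin at its underside
- offcut_b: pine offcut 75 x 60 x 18 mm; bystander, loose; origin at its underside
- cup: blue ceramic cup, 76 mm across, 90 mm tall; bystander, loose; origin at its underside
Mind the look-alikes: they are no part of the job. What is shaped like the ball3 but black or white is not meant.

How it is judged (in metres and radians):
On the way:
1. the pedal is down on its stop while all three balls are out of the hopper, below the gate (value of joint pedal above 0.115 rad and x of each of ball1, ball2, ball3 in the frame of dispenser below 0.08 m), for 0.1 s.
At the end, for the whole second after the job is handed in: Each of the four wells holds a ball (any ball): its centre within 9 mm of the well's axis and less than 12.5 mm above the tray's top face, at rest; the pedal is back up (below 0.02 rad) (((horizontal distance between ball1 and tray_hole0 below 0.009 m and z of ball1 in the frame of tray_hole0 between 0 and 0.0125 m) or (horizontal distance between ball2 and tray_hole0 below 0.009 m and z of ball2 in the frame of tray_hole0 between 0 and 0.0125 m) or (horizontal distance between ball3 and tray_hole0 below 0.009 m and z of ball3 in the frame of tray_hole0 between 0 and 0.0125 m) or (horizontal distance between ball4 and tray_hole0 below 0.009 m and z of ball4 in the frame of tray_hole0 between 0 and 0.0125 m)) and ((horizontal distance between ball1 and tray_hole1 below 0.009 m and z of ball1 in the frame of tray_hole1 between 0 and 0.0125 m) or (horizontal distance between ball2 and tray_hole1 below 0.009 m and z of ball2 in the frame of tray_hole1 between 0 and 0.0125 m) or (horizontal distance between ball3 and tray_hole1 below 0.009 m and z of ball3 in the frame of tray_hole1 between 0 and 0.0125 m) or (horizontal distance between ball4 and tray_hole1 below 0.009 m and z of ball4 in the frame of tray_hole1 between 0 and 0.0125 m)) and ((horizontal distance between ball1 and tray_hole2 below 0.009 m and z of ball1 in the frame of tray_hole2 between 0 and 0.0125 m) or (horizontal distance between ball2 and tray_hole2 below 0.009 m and z of ball2 in the frame of tray_hole2 between 0 and 0.0125 m) or (horizontal distance between ball3 and tray_hole2 below 0.009 m and z of ball3 in the frame of tray_hole2 between 0 and 0.0125 m) or (horizontal distance between ball4 and tray_hole2 below 0.009 m and z of ball4 in the frame of tray_hole2 between 0 and 0.0125 m)) and ((horizontal distance between ball1 and tray_hole3 below 0.009 m and z of ball1 in the frame of tray_hole3 between 0 and 0.0125 m) or (horizontal distance between ball2 and tray_hole3 below 0.009 m and z of ball2 in the frame of tray_hole3 between 0 and 0.0125 m) or (horizontal distance between ball3 and tray_hole3 below 0.009 m and z of ball3 in the frame of tray_hole3 between 0 and 0.0125 m) or (horizontal distance between ball4 and tray_hole3 below 0.009 m and z of ball4 in the frame of tray_hole3 between 0 and 0.0125 m)) and linear speed of each of ball1, ball2, ball3, ball4 below 0.02 m/s and value of joint pedal below 0.02 rad); the robot touches nothing.
It fails at once if a tool or other thing on the bench (hammer, screwdriver, glue, sander, offcuts, cup) is shifted by more than 30 mm (distance of any of hammer, screwdriver, glue, sander, offcut_a, offcut_b, cup from where it was at the start of the episode above 0.03 m).
It also fails if it takes over 72 s, if anything falls off the work surface, if the arm or the gripper's body presses on something with over 40 N, if the wrist force passes 120 N, or if a joint passes its speed limit or range.

### The arm

A 6-joint arm with a two-finger parallel gripper is mounted at the origin on the work surface. World frame = base frame: x ahead of the robot, y to its left, z up, the work surface at z = 0. Lengths are in mm, angles in degrees, forces in N, time in s.
With the tool pointing down it reaches from about 350 to 925 mm from the base axis. Payload 6.4 kg.
Tool frame: the origin (TCP) lies on the centre line of the jaws, within the pads' length; the fingertips stand 19 mm ahead of it and the grasp point (between the pads) is the TCP; z points along the fingers, y is the line along which they close (so a half turn about z gives the same grasp; the last joint's range is limited). The gripper opens to 94 mm and grips with 3 to 60 N. Pads are 16 mm wide; open, the fingers measure 119 mm over their backs; the gripper's body (75 mm by 177 mm) begins 78 mm behind the grasp point.
Start: joints at [60.155, 14.043, 89.255, -0, 76.702, -9.975], TCP at [220.926, 611.315, 224.455] pointing down, gripper open.
Joint ranges: [-179.41, 179.41], [-58.25, 129.5], [7.25, 145.43], [-54.29, 234.29], [11.92, 165.04], [-157.13, 157.13]. Speed limits (degrees/s): [147.25, 147.25, 180, 180, 180, 180].

### API

Orientations are given as [roll, pitch, yaw] about the fixed x, y, z axes, in that order (R = Rz(yaw) Ry(pitch) Rx(roll)).
In Python, from workcell import robot, eyes gives the robot as it stands.
- The arm moves only by the tool servo_tool, never from a script. Its argument "plan" is a list that holds one entry, the list of rows, each a list of 6 numbers: the shift along the tool's x, y, z in cm, then the turn, a rotation vector about the tool's x, y, z in degrees. In form: [[[dx, dy, dz, ax, ay, az], ...]]. A call has exactly 8 rows; each row shifts and turns the commanded pose from where the row before left it, along the tool's axes as they then stand; what a row does not reach is not made up. A row lasts 1/12 s, in which the tool goes at most 41.7 mm and 7.16 degrees, less where a joint would pass 70% of its speed; a pose out of reach is approached as far as the arm can. A call with a gripper value outside its range is refused whole. "gripper" is the opening, from 0 (shut) to 1 (fully open), set as the call begins (left out, the last holds). The fingers move at their own pace and stop on an object; "newtons" is the grip in N (left out, the last holds). Time passes only in rows, so rows that do not move let the fingers close, or fill a call up. It gives the time, the measured TCP pose, the force, the opening and the grip force at its end, in the units of the state.
- robot.read_state(): the state, without advancing time (a new reading comes with each control period).
- eyes.grab_frame(name): name is "scene" or "top" or "wrist"; returns the picture (384x512x3 uint8, red, green, blue); there is no depth.
- eyes.calibration(name): a dict with "fx", "fy", "cx", "cy" (pixels), "rvec" (rotation vector, rad) and "tvec" (3), from world to camera coordinates, as OpenCV has them. Camera axes: x right, y down, z forward; pixel columns grow to the right and rows downward; lengths in mm; the calibration is good to about 2 mm. A picture is of the moment at which its call begins: read the wrist's pose just before it. calibration takes no time and is no camera call; for the wrist camera it gives the pose at the moment of the call.
- robot.close_job(): hands the job in; it is judged then, once.
Trained networks look in the newest picture that a camera, given by its name, has taken for a name from the list of things; names that differ only in an ending like _2 or _b are one class to them, and where a whole thing is asked for, a point or a joint stands for the part that bears it (a point fixed in the world has none). Each returns a list of dicts, best first, with "p" (0 to 1); they miss things now and then, are a little off and sometimes report something else, mostly with a low value. They report only what shows in the picture. A call takes as long as a camera call. They do not tell look-alikes from the thing itself.
- eyes.cut_out(camera, name): "region" (384x512 bool, what is visible of it) and "extent" ([left, top, width, height] in pixels, round what is visible of it).
The state is a dict: "time_s": time; "qpos": joint angles; "dq": joint speeds; "joint_efforts": joint torques, N m; "position": TCP position; "tcp_rot": TCP orientation; "ft_force": force on the tool from outside, world axes, zero at the start; "torque": the same for the moment, N m; "opening": finger opening in mm; "grip_force": force on a finger pad.
Only numpy, scipy, OpenCV 4.12 (cv2) and the standard library are available. Lean on these libraries where they do the work, as an engineer would, in place of code of your own. Each camera call takes 0.05 s, during which the arm holds its last target. There are 200 camera calls.

## Working session

There is one attempt and no reset: what is moved stays moved. The work goes in short steps, Python scripts to look and compute and a tool call to move; the robot and the scene stay as the last step left them, time stands still between calls to the robot, and variables do not carry over. Pictures are saved under pics/ and viewed, at most 10 in all, crops included, and the job is handed in when it is done.

Besides the shell and the picture viewer there is one more tool, called as name(argument=value, ...) on one line, values as JSON. servo_tool: Moves the arm, as the interface text tells. Its arguments: {"type":"object","properties":{"plan":{"type":"array"},"gripper":{"type":"number"},"newtons":{"type":"number"}},"required":["plan"]}

```bash
mkdir -p pics
python3 - <<'E'
from workcell import robot, eyes
import cv2,numpy as np
for c in ["scene","top"]:
    im=eyes.grab_frame(c); cv2.imwrite(f"pics/{c}0.png",im[:,:,::-1])
    k=eyes.calibration(c);print(c,k)
    for n in ["tray","tray_hole1","ball1","pedal","dispenser","stop_face"]:
        for d in eyes.cut_out(c,n)[:6]:
            ys,xs=np.nonzero(d["region"]);print(n,round(d["p"],2),d["extent"],xs.mean().round(1),ys.mean().round(1),len(xs))
print(robot.read_state())
E
```

```text
scene {'fx': 377.83553590780326, 'fy': 377.83553590780326, 'cx': 255.7298052834112, 'cy': 190.77925270312463, 'rvec': array([ 1.09303173,  2.40345166, -0.96215139]), 'tvec': array([ 347.90947965, -202.69299596, 1532.59007725])}
tray 0.79 [188.6, 171.2, 53.7, 43.7] 215.0 193.7 2010
tray_hole1 0.71 [184.9, 172.3, 60.2, 40.7] 214.9 193.6 2026
ball1 0.67 [254.2, 253.7, 15.9, 16.6] 260.7 262.5 124
ball1 0.63 [224.0, 238.2, 10.3, 11.8] 229.0 243.4 128
ball1 0.55 [200.1, 174.9, 10.1, 11.1] 203.8 178.1 86
ball1 0.53 [292.9, 330.9, 13.6, 17.2] 295.9 338.4 192
pedal 0.74 [288.6, 200.2, 34.3, 33.6] 310.4 212.1 213
dispenser 0.56 [227.5, 200.8, 96.5, 126.8] 272.6 266.4 4703
stop_face 0.71 [193.7, 233.3, 19.3, 36.0] 202.7 252.2 460
stop_face 0.35 [273.3, 239.0, 7.1, 10.9] 274.7 242.5 43
stop_face 0.3 [364.6, 218.0, 29.8, 16.0] 379.9 227.6 429
top {'fx': 427.15665686675914, 'fy': 427.15665686675914, 'cx': 255.24566875059506, 'cy': 193.55081902985614, 'rvec': array([ 2.10196811, -2.14758463,  0.22047672]), 'tvec': array([  23.82228146,  554.98870621, 1570.36007679])}
tray 0.74 [271.0, 164.4, 59.8, 
[... 558 characters left out ...]
09.9] 214.1 174.5 2883
{'time_s': 0.7, 'qpos': array([ 6.01556566e+01,  1.40432797e+01,  8.92555161e+01,  1.04936406e-03,
        7.66999585e+01, -9.97623322e+00]), 'dq': array([-0.02693609,  0.00890886,  0.04199276, -0.0562571 ,  0.02923349,
       -0.10757941]), 'joint_efforts': array([-2.01045855e-04, -4.15721619e+01, -3.14817381e+01,  6.85941637e-02,
        2.87769892e-02, -2.11329535e-05]), 'position': array([220.9170743 , 611.32650587, 224.45289723]), 'tcp_rot': array([ 1.79998596e+02, -7.89977842e-04,  1.60131648e+02]), 'ft_force': array([-0.5441595 , -0.02479358, -0.66768367]), 'torque': array([-0.04424982, -0.00372901, -0.01343987]), 'grip_force': 0.0, 'opening': 93.86496692883883}
```

```bash
ls; ls pics
```

```text
pics
scene0.png
top0.png
```

View pics/top0.png

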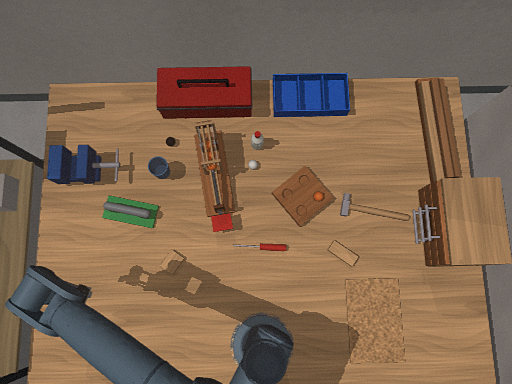

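View pics/scene0.png

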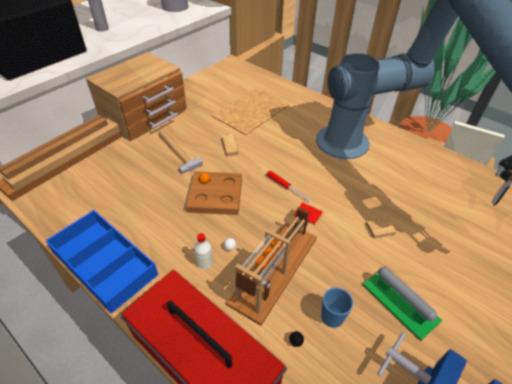

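The top view shows the dispenser running from the hopper at (205,125) to the red pedal at (222,223). The tray centre is at (303,196) with a ball in its right-hand well at (319,196), and the screwdriver is at (262,246). The balls outside, black at (171,141) and white at (253,165), are look-alikes.

```bash
cat > h.py <<'E'
from workcell import robot, eyes
import cv2,numpy as np
from scipy.spatial.transform import Rotation as R
def cal(c):
    k=eyes.calibration(c);K=np.array([[k['fx'],0,k['cx']],[0,k['fy'],k['cy']],[0,0,1]])
    return K,np.array(k['rvec'],float).ravel(),np.array(k['tvec'],float).ravel()
def w(C,px,z):
    K,r,t=C;M=cv2.Rodrigues(r)[0];o=-M.T@t
    px=np.atleast_2d(px).astype(float)
    d=np.c_[px,np.ones(len(px))]@np.linalg.inv(K).T@M
    return o+d*((z-o[2])/d[:,2])[:,None]
def proj(C,P):
    K,r,t=C;return cv2.projectPoints(np.atleast_2d(P).astype(float),r,t,K,None)[0][:,0]
def save(im,n,s=1): cv2.imwrite(f"pics/{n}.png",cv2.resize(im[:,:,::-1],None,fx=s,fy=s,interpolation=cv2.INTER_CUBIC))
def mask(im,kind):
    h=cv2.cvtColor(im,cv2.COLOR_RGB2HSV)
    if kind=='red': return (((h[...,0]<6)|(h[...,0]>174))&(h[...,1]>190)&(h[...,2]>90))
    if kind=='orange': return ((h[...,0]>6)&(h[...,0]<17)&(h[...,1]>190)&(h[...,2]>150))
def rect(C,m,z):
    ys,xs=np.nonzero(m);p=w(C,np.c_[xs,ys],z)[:,:2].astype(np.float32);return cv2.minAreaRect(p)
def disp(x0,y0,yaw,p):
    return np.array([x0,y0,0])+R.from_euler('z',yaw,degrees=True).apply(p)
E
python3 - <<'E'
from h import *
im=eyes.grab_frame("top");C=cal("top")
for n,z in [("tray",28),("dispenser",50)]:
    d=eyes.cut_out("top",n)[0];print(n,rect(C,d["region"],z))
m=mask(im,'red').astype(np.uint8);n,l,s,c=cv2.connectedComponentsWithStats(m)
for i in range(1,n):
    if s[i,4]>30: print('red',s[i],c[i],w(C,c[i],60).round(),rect(C,l==i,60))
m=mask(im,'orange').astype(np.uint8);n,l,s,c=cv2.connectedComponentsWithStats(m)
for i in range(1,n):
    if s[i,4]>10: print('or',s[i],c[i],w(C,c[i],39).round())
# dispenser base corners near by eye
print(w(C,[[262,246],[258,140],[253,165],[159,167],[346,205]],20).round())
E
```

```text
tray ((552.1248779296875, -168.209716796875), (174.4072723388672, 174.4237518310547), 37.48261642456055)
dispenser ((637.950927734375, 167.98263549804688), (441.8702697753906, 114.26738739013672), 8.568635940551758)
red [ 157   67   94   40 2477] [205.60314897  86.07549455] [[994. 200.  60.]] ((994.4476928710938, 207.8035430908203), (370.65826416015625, 163.6912078857422), 89.99498748779297)
red [211 213  21  19 263] [221.47148289 222.00760456] [[448. 141.  60.]] ((448.7891845703125, 140.72357177734375), (58.199432373046875, 70.1099853515625), 8.493257522583008)
red [260 244  26   7 148] [272.58783784 246.90540541] [[352. -48.  60.]] ((351.45501708984375, -47.346893310546875), (92.64009857177734, 22.077484130859375), 88.74956512451172)
or [209 165   5   4  14] [211.07142857 166.57142857] [[669. 181.  39.]]
or [314 192   8   8  39] [317.76923077 195.69230769] [[ 545. -228.   39.]]
[[ 359.  -10.   20.]
 [ 779.   -4.   20.]
 [ 677.   18.   20.]
 [ 676.  386.   20.]
 [ 510. -339.   20.]]
```

servo_tool(plan=[[[0,0,0,0,0,-7.1],[0,0,0,0,0,-7.1],[0,0,0,0,0,-7.1],[0,0,0,0,0,-7.1],[-1.13,-3.84,0,0,0,0],[-1.13,-3.84,0,0,0,0],[-1.13,-3.84,0,0,0,0],[-1.13,-3.84,0,0,0,0]]], gripper=0)

```text
time_s: 1.52
position: [288.7, 464.7, 224.4]
tcp_rot: [180.0, 0.0, -171.4]
ft_force: [0.1, -0.2, 0.4]
opening: 43.8
grip_force: 0.0
```

servo_tool(plan=[[[-1.13,-3.84,0,0,0,0],[-1.13,-3.84,0,0,0,0],[-1.13,-3.84,0,0,0,0],[-1.13,-3.84,0,0,0,0],[-1.13,-3.84,0,0,0,0],[-1.13,-3.84,0,0,0,0],[-1.13,-3.84,0,0,0,0],[-1.13,-3.84,0,0,0,0]]])

```text
time_s: 2.18
position: [423.8, 173.9, 224.9]
tcp_rot: [180.0, 0.1, -171.5]
ft_force: [0.3, 0.3, -0.5]
opening: 0.5
grip_force: 0.0
```

Run:
```python
from h import *
s=robot.read_state();print(s['time_s'],s['position'],s['tcp_rot'],s['qpos'])
im=eyes.grab_frame("wrist");C=cal("wrist");save(im,"w1",1.5)
m=mask(im,'red').astype(np.uint8);n,l,st,c=cv2.connectedComponentsWithStats(m)
for i in range(1,n):
    if st[i,4]>100: print('red',st[i],c[i],w(C,c[i],60).round(),rect(C,l==i,60))
```

```text
2.1833 [423.84302856 173.90318375 224.87605383] [ 1.79998486e+02  6.74081807e-02 -1.71461231e+02] [ 8.07921550e+00 -1.29415382e+01  1.16395848e+02  2.11327116e-03
  7.64782959e+01 -9.04600474e+01]
red [  14   70   96   38 1713] [64.86281378 87.6316404 ] [[356. -29.  60.]] ((356.1977844238281, -32.401702880859375), (92.72972869873047, 21.07929039001465), 84.51366424560547)
red [ 184  176   69   53 3454] [218.34221193 201.31354951] [[451. 134.  60.]] ((452.5760803222656, 134.42172241210938), (59.59225845336914, 73.30986022949219), 8.243349075317383)
```

View pics/w1.png

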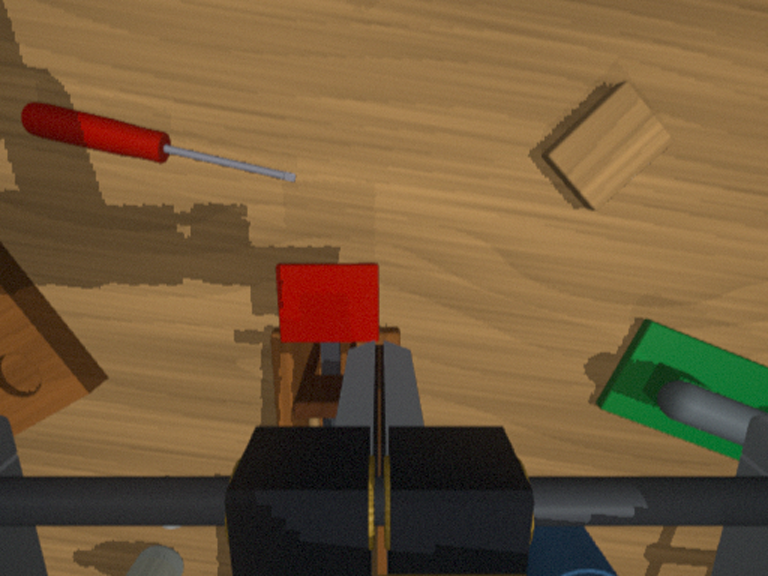

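The wrist view shows the red pedal at about (328,303) in the upscaled picture, with clear space around it. The screwdriver is at (95,130).

Run:
```python
from h import *
C=cal("wrist");im=eyes.grab_frame("wrist");s=robot.read_state();print(s['time_s'],s['position'],s['tcp_rot'])
m=mask(im,'red').astype(np.uint8);n,l,st,c=cv2.connectedComponentsWithStats(m)
for i in range(1,n):
    if st[i,4]>100: print('red',st[i],c[i],rect(C,l==i,60))
d=eyes.cut_out("wrist","tray")
M=cv2.Rodrigues(C[1])[0];print(-M.T@C[2])
```

```text
2.2833 [425.3728753  171.66713991 224.91280116] [-1.79936203e+02  7.37734027e-02 -1.71905407e+02]
red [  20   69   96   38 1723] [70.3081834  86.80847359] ((354.79345703125, -26.588802337646484), (92.57119750976562, 21.204065322875977), 87.07965087890625)
red [ 189  174   69   53 3473] [224.11229485 199.44773971] ((449.4653015136719, 139.8539276123047), (59.377906799316406, 72.80130004882812), 8.266271591186523)
[346.20257767 157.36433498 385.60156695]
```

servo_tool(plan=[[[-1.2,-3.45,0,0,0,0],[0,0,3.4,0,0,0],[0,0,3.4,0,0,0],[0,0,3.4,0,0,0],[0,0,3.0,0,0,0],[0,0,1.0,0,0,0],[0,0,1.0,0,0,0],[0,0,1.0,0,0,0]]])

```text
time_s: 3.0
position: [440.7, 144.5, 63.0]
tcp_rot: [180.0, 0.0, -171.4]
ft_force: [-1.7, 1.9, 3.8]
opening: 0.9
grip_force: 2.0
```

servo_tool(plan=[[[0,0,0.4,0,0,0],[0,0,0.4,0,0,0],[0,0,0.3,0,0,0],[0,0,0.3,0,0,0],[0,0,0.2,0,0,0],[0,0,0,0,0,0],[0,0,0,0,0,0],[0,0,0,0,0,0]]])

```text
time_s: 3.67
position: [442.7, 143.8, 48.3]
tcp_rot: [180.0, 0.3, -171.5]
ft_force: [1.0, 3.2, 5.4]
opening: 0.6
grip_force: 2.8
```

servo_tool(plan=[[[0,0,0.3,0,0,0],[0,0,0.3,0,0,0],[0,0,0.2,0,0,0],[0,0,0.2,0,0,0],[0,0,0,0,0,0],[0,0,0,0,0,0],[0,0,0,0,0,0],[0,0,0,0,0,0]]])

```text
time_s: 4.33
position: [444.3, 144.0, 39.2]
tcp_rot: [180.0, 0.5, -171.5]
ft_force: [1.5, 4.6, 7.3]
opening: 0.3
grip_force: 3.7
```

Run:
```python
from h import *
im=eyes.grab_frame("scene");s=robot.read_state();print(s['time_s'],s['position'],s['ft_force'])
save(im[190:340,200:350],"s1",4)
```

```text
4.3833 [444.23125266 143.96860825  39.20550117] [1.94932947 4.72693868 8.08611395]
```

View pics/s1.png

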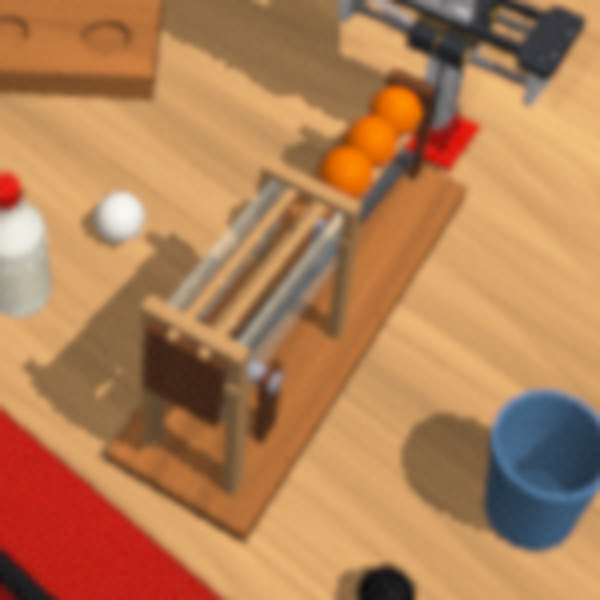

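All three balls are lined up on the pick-up run and the hopper is empty. I'll press further until the force shows the pedal is on its stop.

servo_tool(plan=[[[0,0,0.2,0,0,0],[0,0,0.2,0,0,0],[0,0,0.1,0,0,0],[0,0,0,0,0,0],[0,0,0,0,0,0],[0,0,0,0,0,0],[0,0,0,0,0,0],[0,0,0,0,0,0]]])

```text
time_s: 5.05
position: [445.0, 144.1, 36.8]
tcp_rot: [180.0, 0.5, -171.5]
ft_force: [-7.8, 3.0, 31.7]
opening: 0.3
grip_force: 16.1
```

servo_tool(plan=[[[0,0,-3.8,0,0,0],[0,0,-3.8,0,0,0],[0,0,-3.8,0,0,0],[0,0,-3.8,0,0,0],[0,0,-3.8,0,0,0],[-3.5,0,0,0,0,0],[-3.5,0,0,0,0,0],[-3.5,0,0,0,0,0]]])

```text
time_s: 5.72
position: [546.5, 158.8, 224.1]
tcp_rot: [-179.9, 0.3, -171.5]
ft_force: [0.3, -0.7, 0.1]
opening: 0.3
grip_force: 0.0
```

servo_tool(plan=[[[-3.2,0,0,0,0,0],[-3.2,0,0,0,0,0],[0,0,0,0,0,0],[0,0,0,0,0,0],[0,0,0,0,0,0],[0,0,0,0,0,0],[0,0,0,0,0,0],[0,0,0,0,0,0]]], gripper=0.75)

```text
time_s: 6.38
position: [606.9, 168.4, 222.1]
tcp_rot: [-180.0, 0.0, -171.5]
ft_force: [-0.5, -0.0, 0.1]
opening: 50.5
grip_force: 0.0
```

```bash
cat >> h.py <<'E'
def balls(c,zs,amin=60):
    C=cal(c);im=eyes.grab_frame(c);m=mask(im,'orange').astype(np.uint8);n,l,s,ce=cv2.connectedComponentsWithStats(m)
    for i in range(1,n):
        if s[i,4]>amin: print('or',s[i],ce[i].round(1),w(C,ce[i],zs).round(1))
    return im
E
python3 - <<'E'
from h import *
s=robot.read_state();print(s['time_s'],s['position'],s['tcp_rot'],s['ft_force'])
im=balls("wrist",113);save(im,"w2",1.5)
C=cal("wrist");O=lambda x,z:disp(551.1,155.2,8.4,[x,0,z])
print(proj(C,[O(-26,108.4),O(12,113),O(50,117.7)]))
balls("top",113,8)
m=mask(im,'red').astype(np.uint8);n,l,st,c=cv2.connectedComponentsWithStats(m)
for i in range(1,n):
    if st[i,4]>300: print('red',st[i],c[i],rect(C,l==i,60))
E
```

```text
6.3833 [606.90991052 168.40654429 222.0555518 ] [-1.79987235e+02  4.68300897e-02 -1.71462642e+02] [-0.51052473 -0.0262069   0.08463691]
or [ 230   82   40   42 1287] [249.8 102. ] [[523.9 153.8 113. ]]
or [ 231  129   39   41 1226] [250.1 149.2] [[562.5 159.7 113. ]]
or [ 233  175   37   39 1041] [251.6 193.7] [[601.7 167.  113. ]]
[[246.8262586  103.30677471]
 [246.82676619 149.20307381]
 [246.82544019 193.08675314]]
or [314 192   8   9  42] [317.5 195.9] [[ 530.3 -215.1  113. ]]
red [ 208    0   80   54 4183] [247.2942864   25.99545781] ((457.65423583984375, 141.32984924316406), (44.412681579589844, 73.05911254882812), 8.597625732421875)
```

View pics/w2.png

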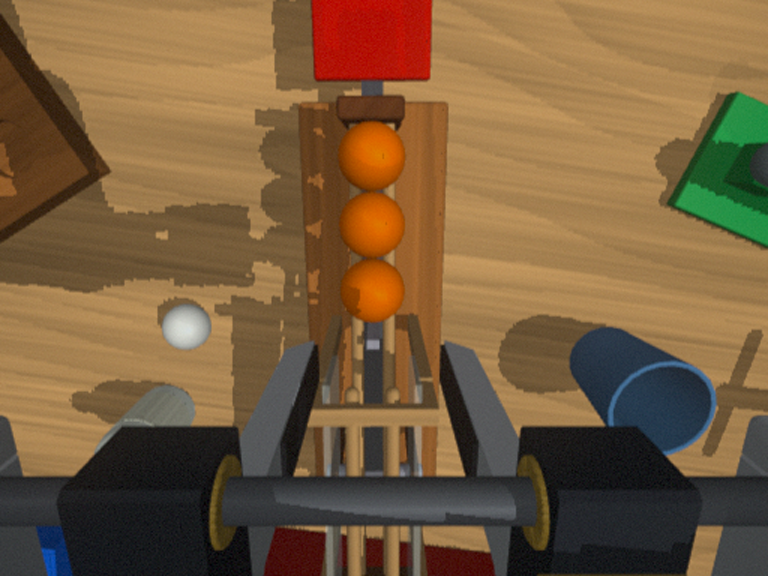

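The wrist view shows the three balls in line at about (372,155), (372,224) and (372,291) upscaled, with the pedal back up. I'll take the uphill ball first.

servo_tool(plan=[[[0.7,-0.4,0,0,0,0],[0,0,2.5,0,0,0],[0,0,2.5,0,0,0],[0,0,2.0,0,0,0],[0,0,1.7,0,0,0],[0,0,1.0,0,0,0],[0,0,0,0,0,0],[0,0,0,0,0,0]]])

```text
time_s: 7.15
position: [601.0, 163.3, 124.7]
tcp_rot: [-180.0, -0.0, -171.5]
ft_force: [-0.4, 0.6, -0.6]
opening: 70.7
grip_force: 0.0
```

servo_tool(plan=[[[0,0,0,0,0,0],[0,0,0,0,0,0],[0,0,0,0,0,0],[0,0,0,0,0,0],[0,0,0,0,0,0],[0,0,0,0,0,0],[0,0,0,0,0,0],[0,0,0,0,0,0]]], gripper=0.3, newtons=10)

```text
time_s: 7.82
position: [601.4, 163.5, 124.8]
tcp_rot: [180.0, 0.0, -171.5]
ft_force: [-0.5, 0.4, 2.0]
opening: 37.4
grip_force: 10.0
```

servo_tool(plan=[[[0,0,-1.5,0,0,0],[0,0,-3,0,0,0],[0,0,-3,0,0,0],[0,0,-2.5,0,0,0],[0.6,-4.05,0,0,0,0],[0.6,-4.05,0,0,0,0],[0.6,-4.05,0,0,0,0],[0.6,-4.05,0,0,0,0]]])

```text
time_s: 8.48
position: [601.1, -1.7, 224.5]
tcp_rot: [-180.0, 0.0, -171.4]
ft_force: [0.5, 0.2, -0.5]
opening: 37.0
grip_force: 10.0
```

servo_tool(plan=[[[0.6,-4.05,0,0,0,0],[0.6,-4.05,0,0,0,0],[0.6,-4.05,0,0,0,0],[0.6,-4.05,0,0,0,0],[0,0,0,0,0,0],[0,0,0,0,0,0],[0,0,0,0,0,0],[0,0,0,0,0,0]]])

```text
time_s: 9.15
position: [601.7, -162.7, 224.3]
tcp_rot: [180.0, -0.0, -171.4]
ft_force: [-0.3, 0.1, -0.9]
opening: 37.5
grip_force: 10.0
```

Run:
```python
from h import *
s=robot.read_state();print(s['time_s'],s['position'],s['tcp_rot'],s['opening'],s['grip_force'])
C=cal("wrist");im=balls("wrist",39)
for d in eyes.cut_out("wrist","tray")[:1]: print(d['p'],rect(C,d['region'],30))
c=np.array([552.1,-168.2]);a=np.radians(37.5);u=np.array([np.cos(a),np.sin(a)]);v=np.array([-u[1],u[0]])
P=[np.r_[c+42.5*(i*u+j*v),30] for i in(1,-1) for j in (1,-1)]
print(np.round(P,1));im=im.copy()
th=np.linspace(0,2*np.pi,40)
for p in P:
    q=proj(C,p+20*np.c_[np.cos(th),np.sin(th),0*th]);cv2.polylines(im,[q.astype(np.int32)],True,(0,0,255))
save(im,"w3",1.5)
```

```text
9.15 [ 601.73483022 -162.71321276  224.26173437] [ 1.79968545e+02 -1.77592776e-02 -1.71387069e+02] 37.477520794843606 10.000055730342865
or [184 105  31  30 733] [198.7 119.5] [[ 543.8 -229.8   39. ]]
0.59 ((553.1680908203125, -170.43934631347656), (171.03123474121094, 170.736083984375), 38.00809860229492)
[[ 559.9 -108.6   30. ]
 [ 611.7 -176.    30. ]
 [ 492.5 -160.4   30. ]
 [ 544.3 -227.8   30. ]]
```

View pics/w3.png

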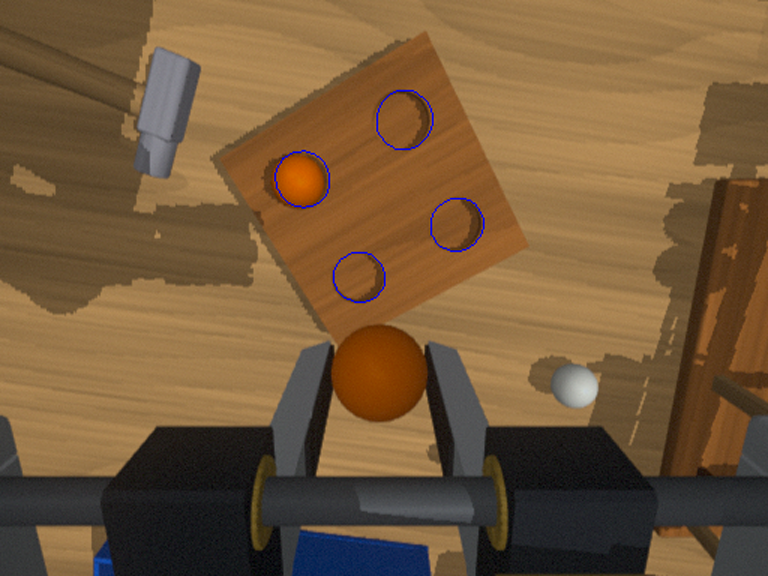

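The projected wells match the picture to within about 1 px. Ball4 is in its well at (302,180), the empty wells are at (405,120), (457,225) and (359,277), and the gripped ball is centred between the jaws. I'll place it in the nearest well, at (612,-177) mm.

servo_tool(plan=[[[-0.8,-1.6,0,0,0,0],[0,0,3.8,0,0,0],[0,0,3.8,0,0,0],[0,0,3.6,0,0,0],[0,0,3.0,0,0,0],[0,0,2.0,0,0,0],[0,0,0.9,0,0,0],[0,0,0,0,0,0]]])

```text
time_s: 9.92
position: [611.1, -177.2, 51.6]
tcp_rot: [179.9, -0.2, -171.4]
ft_force: [-0.5, -1.4, 0.1]
opening: 36.8
grip_force: 10.0
```

servo_tool(plan=[[[0,0,0,0,0,0],[0,0,0,0,0,0],[0,0,0,0,0,0],[0,0,0,0,0,0],[0,0,0,0,0,0],[0,0,0,0,0,0],[0,0,-1,0,0,0],[0,0,-2.5,0,0,0]]], gripper=0.65)

```text
time_s: 10.58
position: [609.5, -177.6, 85.6]
tcp_rot: [179.8, -0.4, -171.5]
ft_force: [0.6, -0.1, -0.7]
opening: 61.0
grip_force: 0.0
```

servo_tool(plan=[[[0,0,-3.5,0,0,0],[0,0,-3.5,0,0,0],[0,0,-3.5,0,0,0],[0,0,-3.5,0,0,0],[0,3.8,0,0,0,0],[0,3.8,0,0,0,0],[0,3.8,0,0,0,0],[0,3.8,0,0,0,0]]])

```text
time_s: 11.25
position: [589.1, -27.1, 229.7]
tcp_rot: [-180.0, 0.1, -171.5]
ft_force: [1.0, 0.1, 0.5]
opening: 61.0
grip_force: 0.0
```

servo_tool(plan=[[[-0.4,3.8,0,0,0,0],[0,3.8,0,0,0,0],[0,3.7,0,0,0,0],[0,3.7,0,0,0,0],[0,3.7,0,0,0,0],[0,0,0,0,0,0],[0,0,0,0,0,0],[0,0,0,0,0,0]]], gripper=0.75)

```text
time_s: 11.92
position: [565.8, 156.8, 229.0]
tcp_rot: [-180.0, 0.0, -171.5]
ft_force: [0.6, -1.2, -0.1]
opening: 70.3
grip_force: 0.0
```

Run:
```python
from h import *
s=robot.read_state();print(s['time_s'],s['position'],s['tcp_rot'],s['opening'])
balls("top",39,8);balls("wrist",113)
C=cal("wrist");O=lambda x,z:disp(551.1,155.2,8.4,[x,0,z])
print(proj(C,[O(-26,108.4),O(12,113),O(50,117.7)]))
```

```text
11.9167 [565.8237209  156.75113834 228.9826795 ] [-1.79972410e+02  3.17263749e-02 -1.71458884e+02] 70.33598675821287
or [314 192   8   9  38] [317.6 195.6] [[ 545.4 -227.5   39. ]]
or [ 240  135   35   37 1004] [257.1 152.6] [[524.4 154.2 113. ]]
or [240 178  35  36 942] [257.5 195.7] [[563.7 160.7 113. ]]
[[254.08456031 152.46652011]
 [254.0027421  194.40145365]
 [253.92494488 234.63322246]]
```

servo_tool(plan=[[[0.3,0.15,0,0,0,0],[0,0,3,0,0,0],[0,0,3,0,0,0],[0,0,2.2,0,0,0],[0,0,1.7,0,0,0],[0,0,1.0,0,0,0],[0,0,0,0,0,0],[0,0,0,0,0,0]]])

```text
time_s: 12.68
position: [562.7, 157.7, 119.7]
tcp_rot: [-180.0, -0.0, -171.5]
ft_force: [0.3, -0.9, 0.2]
opening: 70.5
grip_force: 0.0
```

servo_tool(plan=[[[0,0,0,0,0,0],[0,0,0,0,0,0],[0,0,0,0,0,0],[0,0,0,0,0,0],[0,0,0,0,0,0],[0,0,0,0,0,0],[0,0,0,0,0,0],[0,0,0,0,0,0]]], gripper=0.3, newtons=10)

```text
time_s: 13.35
position: [562.9, 157.8, 119.9]
tcp_rot: [-180.0, 0.0, -171.5]
ft_force: [0.2, -3.6, 2.6]
opening: 37.1
grip_force: 10.0
```

servo_tool(plan=[[[0,0,-1.5,0,0,0],[0,0,-3,0,0,0],[0,0,-3,0,0,0],[0,0,-2.5,0,0,0],[0.6,-4.05,0,0,0,0],[0.6,-4.05,0,0,0,0],[0.6,-4.05,0,0,0,0],[0.6,-4.05,0,0,0,0]]])

```text
time_s: 14.02
position: [562.4, -6.6, 219.4]
tcp_rot: [180.0, 0.0, -171.4]
ft_force: [0.1, -0.8, -0.4]
opening: 37.6
grip_force: 10.0
```

servo_tool(plan=[[[1.85,-2.87,0,0,0,0],[1.85,-2.87,0,0,0,0],[1.85,-2.87,0,0,0,0],[1.85,-2.87,0,0,0,0],[1.8,-2.87,0,0,0,0],[0,0,0,0,0,0],[0,0,0,0,0,0],[0,0,0,0,0,0]]])

```text
time_s: 14.68
position: [493.2, -160.5, 219.2]
tcp_rot: [179.9, 0.0, -171.5]
ft_force: [0.1, -0.1, -1.2]
opening: 37.2
grip_force: 10.0
```

Run:
```python
from h import *
s=robot.read_state();print(s['time_s'],s['position'],s['tcp_rot'],s['opening'])
save(balls("top",39,8)[130:260,170:370],"t2",4)
```

```text
14.6833 [ 493.2216417  -160.51143295  219.19911823] [ 1.79943441e+02  6.91117602e-03 -1.71478477e+02] 37.23920034038505
or [213 196   8   8  39] [216.5 199.6] [[537.7 160.5  39. ]]
```

View pics/t2.png

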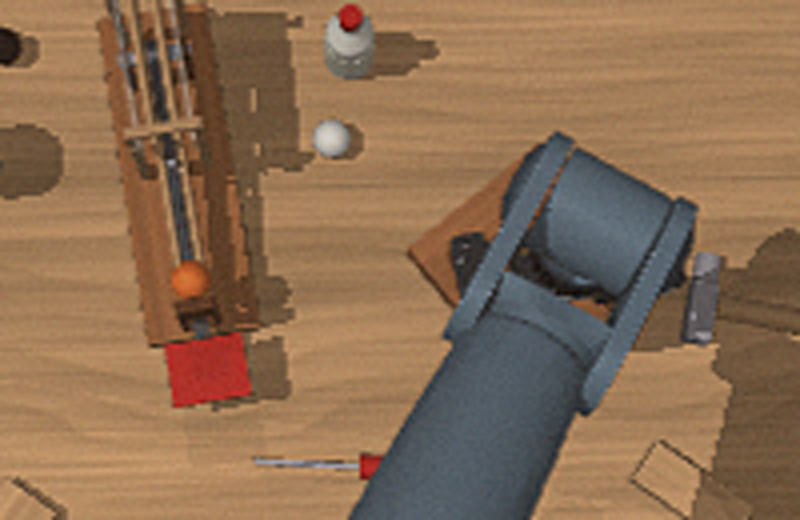

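In the top view the last ball is against the stop at (190,280) in the crop, and the arm hides the tray. The next placement goes ahead.

servo_tool(plan=[[[0.1,-0.15,0,0,0,0],[0,0,3.8,0,0,0],[0,0,3.8,0,0,0],[0,0,3.5,0,0,0],[0,0,2.8,0,0,0],[0,0,1.9,0,0,0],[0,0,0.9,0,0,0],[0,0,0,0,0,0]]])

```text
time_s: 15.4
position: [491.8, -161.4, 50.9]
tcp_rot: [179.9, -0.1, -171.4]
ft_force: [0.8, 0.2, -0.5]
opening: 37.4
grip_force: 10.0
```

servo_tool(plan=[[[0,0,0,0,0,0],[0,0,0,0,0,0],[0,0,0,0,0,0],[0,0,0,0,0,0],[0,0,0,0,0,0],[0,0,0,0,0,0],[0,0,-1,0,0,0],[0,0,-2.5,0,0,0]]], gripper=0.65)

```text
time_s: 16.07
position: [490.0, -161.5, 85.3]
tcp_rot: [179.7, -0.3, -171.5]
ft_force: [-0.2, -1.1, 0.2]
opening: 61.2
grip_force: 0.0
```

servo_tool(plan=[[[0,0,-3.5,0,0,0],[0,0,-3.5,0,0,0],[0,0,-3.5,0,0,0],[0,0,-3.5,0,0,0],[-1.02,3.82,0,0,0,0],[-1.02,3.82,0,0,0,0],[-1.02,3.82,0,0,0,0],[-1.02,3.82,0,0,0,0]]])

```text
time_s: 16.73
position: [510.0, -4.2, 228.8]
tcp_rot: [-180.0, 0.1, -171.5]
ft_force: [0.6, -0.3, -0.4]
opening: 61.0
grip_force: 0.0
```

servo_tool(plan=[[[-1.02,3.82,0,0,0,0],[-1.02,3.82,0,0,0,0],[-1.02,3.82,0,0,0,0],[-1.02,3.82,0,0,0,0],[0,0,0,0,0,0],[0,0,0,0,0,0],[0,0,0,0,0,0],[0,0,0,0,0,0]]], gripper=0.75)

```text
time_s: 17.4
position: [527.7, 150.4, 227.7]
tcp_rot: [-180.0, 0.0, -171.6]
ft_force: [0.4, 0.8, 0.4]
opening: 70.8
grip_force: 0.0
```

Run:
```python
from h import *
s=robot.read_state();print(s['time_s'],s['position'],s['tcp_rot'],s['opening'])
balls("top",39,8);balls("wrist",108.4)
C=cal("wrist");print(proj(C,disp(551.1,155.2,8.4,[-26,0,108.4])))
```

```text
17.4 [527.74402958 150.42952974 227.74634921] [-1.79984319e+02  8.49741888e-03 -1.71557475e+02] 70.7673616507643
or [300 176   8   7  35] [303.5 179. ] [[ 611.8 -176.2   39. ]]
or [314 192   8   8  42] [317.5 195.6] [[ 545.5 -227.    39. ]]
or [241 179  34  34 886] [257.3 195.8] [[526.5 154.7 108.4]]
[[253.98385654 194.06970191]]
```

servo_tool(plan=[[[0.15,0.25,0,0,0,0],[0,0,3,0,0,0],[0,0,3,0,0,0],[0,0,2.5,0,0,0],[0,0,1.7,0,0,0],[0,0,1.0,0,0,0],[0,0,0,0,0,0],[0,0,0,0,0,0]]])

```text
time_s: 18.17
position: [526.1, 153.5, 115.8]
tcp_rot: [-180.0, 0.0, -171.5]
ft_force: [0.3, -0.6, 0.5]
opening: 70.7
grip_force: 0.0
```

servo_tool(plan=[[[0,0,0,0,0,0],[0,0,0,0,0,0],[0,0,0,0,0,0],[0,0,0,0,0,0],[0,0,0,0,0,0],[0,0,0,0,0,0],[0,0,0,0,0,0],[0,0,0,0,0,0]]], gripper=0.3, newtons=10)

```text
time_s: 18.83
position: [526.7, 153.0, 116.4]
tcp_rot: [-179.9, 0.1, -171.5]
ft_force: [-0.3, -5.7, 5.2]
opening: 37.4
grip_force: 10.0
```

servo_tool(plan=[[[0,0,-1.5,0,0,0],[0,0,-3,0,0,0],[0,0,-3,0,0,0],[0,0,-2.5,0,0,0],[0,-4.0,0,0,0,0],[0,-4.0,0,0,0,0],[0,-4.0,0,0,0,0],[0,0,0,0,0,0]]])

```text
time_s: 19.5
position: [544.4, 30.5, 215.4]
tcp_rot: [-180.0, 0.0, -171.8]
ft_force: [0.8, -0.2, 0.3]
opening: 37.4
grip_force: 10.0
```

servo_tool(plan=[[[0.14,-3.54,0,0,0,0],[0.14,-3.54,0,0,0,0],[0.14,-3.54,0,0,0,0],[0.14,-3.54,0,0,0,0],[0,0,0,0,0,0],[0,0,0,0,0,0],[0,0,0,0,0,0],[0,0,0,0,0,0]]])

```text
time_s: 20.17
position: [559.0, -104.1, 215.1]
tcp_rot: [179.9, -0.0, -171.4]
ft_force: [0.3, -0.0, -0.3]
opening: 37.3
grip_force: 10.0
```

Run:
```python
from h import *
s=robot.read_state();print(s['time_s'],s['position'],s['tcp_rot'],s['opening'])
balls("wrist",39)
```

```text
20.1667 [ 558.95661905 -104.11228744  215.10386453] [ 1.79941459e+02 -1.95107582e-02 -1.71381709e+02] 37.34247611464785
or [192  96  32  33 812] [207.5 112.1] [[ 491.7 -161.4   39. ]]
or [125 138  21   8 124] [135.4 141.5] [[ 533.4 -234.2   39. ]]
or [167 205  30  29 657] [181.2 219. ] [[ 614.  -178.1   39. ]]
```

servo_tool(plan=[[[0,-0.6,0,0,0,0],[0,0,3.8,0,0,0],[0,0,3.8,0,0,0],[0,0,3.3,0,0,0],[0,0,2.7,0,0,0],[0,0,1.8,0,0,0],[0,0,0.9,0,0,0],[0,0,0,0,0,0]]])

```text
time_s: 20.88
position: [559.2, -110.9, 51.0]
tcp_rot: [179.9, -0.1, -171.4]
ft_force: [-0.3, 0.1, 0.3]
opening: 37.3
grip_force: 10.0
```

servo_tool(plan=[[[0,0,0,0,0,0],[0,0,0,0,0,0],[0,0,0,0,0,0],[0,0,0,0,0,0],[0,0,0,0,0,0],[0,0,0,0,0,0],[0,0,-1,0,0,0],[0,0,-2.5,0,0,0]]], gripper=0.65)

```text
time_s: 21.55
position: [557.4, -110.7, 85.0]
tcp_rot: [179.8, -0.4, -171.5]
ft_force: [-0.3, 0.2, -0.9]
opening: 61.1
grip_force: 0.0
```

servo_tool(plan=[[[0,0,-3.5,0,0,0],[0,0,-3.5,0,0,0],[0,0,-3.5,0,0,0],[0,0,-3.5,0,0,0],[-3,0,0,0,0,0],[-3,0,0,0,0,0],[-1,0,0,0,0,0],[0,0,0,0,0,0]]])

```text
time_s: 22.22
position: [630.8, -101.0, 228.4]
tcp_rot: [-180.0, 0.1, -171.4]
ft_force: [0.1, -0.4, -0.3]
opening: 61.0
grip_force: 0.0
```

servo_tool(plan=[[[0,-3,0,0,0,0],[0,-2,0,0,0,0],[0,0,0,0,0,0],[0,0,0,0,0,0],[0,0,0,0,0,0],[0,0,0,0,0,0],[0,0,0,0,0,0],[0,0,0,0,0,0]]])

```text
time_s: 22.88
position: [636.5, -150.0, 227.6]
tcp_rot: [180.0, -0.0, -171.4]
ft_force: [0.6, 0.2, -0.6]
opening: 61.2
grip_force: 0.0
```

Run:
```python
from h import *
s=robot.read_state();print(s['time_s'],s['position'],s['ft_force'],s['opening'])
save(balls("wrist",39),"w4",1.5)
```

```text
22.8833 [ 636.52816202 -149.98920241  227.60744892] [ 0.59623817  0.221709   -0.64086861] 61.24318114246403
or [250  23  29  31 684] [264.7  37.9] [[ 488.5 -159.6   39. ]]
or [176  68  30  30 681] [190.4  82.4] [[ 542.4 -230.2   39. ]]
or [289 103  27  30 588] [301.9 117.5] [[ 560. -107.   39.]]
or [219 141  27  28 591] [232.3 154.6] [[ 611.4 -176.5   39. ]]
```

View pics/w4.png

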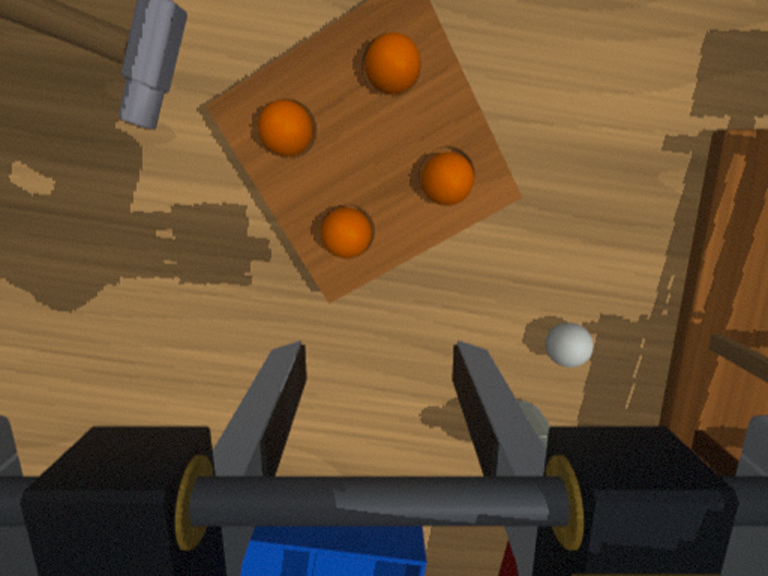

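The wrist view shows all four wells filled, at about (392,63), (286,127), (447,178) and (347,232). The gripper is empty and touching nothing, and the pedal was back up in the earlier pictures. I'm handing the job in.

```bash
python3 -c "
from workcell import robot
print(robot.close_job())"
```

```text
the job is handed in; nothing more can be done
None
```

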